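# Drive the carrier's two spring pins onto their seats with the mallet

### The job

Take the mallet out of the tool tray and with its face drive both steel spring pins on the sloping carrier down until each one bottoms firmly on its sprung seat. How deep that is differs from pin to pin and cannot be seen: feel for the clear rise in resistance, press firmly onto it and stop, without overdriving it; touch the carrier with nothing but the mallet and do not press the small trip switch between the pins. Then put the mallet back in its own place in the tray, head standing in the square well and handle lying in the fork, let go of it, and leave everything else where it is.

Things in the scene. Friction and masses are not known exactly. Their poses are not given: they have to be found in the camera images.
- carrier: Fixed carrier 170 x 170 mm, black deck between white cheeks. Origin: underside centre, z up. Deck 130 x 150 mm, slopes 20 degrees, low edge at carrier -x, top centre 75 mm above the table, outward normal (-0.342, 0, 0.940) in carrier axes. On it, 40 mm either side of the middle along carrier y, two aluminium bosses (22 mm across, 6 mm high) with steel pins; trip switch in the middle.
- seat_left (a joint): How far the hidden seat under the pin on the carrier's +y side has been pushed in, m. 0 until the pin, after sliding 8 to 20 mm against about 4 N, bottoms on it; then it starts to give at 8 N and needs 2.5 N more per mm (1 mm at 10.5 N, 6 mm at 23 N). It keeps the first 3 mm when let go. Seated from 1 mm; overdriven beyond 6 mm.
- seat_right (a joint): The same for the pin on the carrier's -y side.
- pin_left_top (a point): Centre of the left pin's flat top (steel, 10 mm across); starts 14 to 38 mm above its boss and moves with the pin, only along its axis (the deck's normal), staying where it is driven. Its z axis is the pin's axis, pointing out of the deck. Seated pins still stand 0 to 18 mm above the boss.
- pin_right_top (a point): Centre of the right pin's top, likewise.
- pin_left_boss (a point): Centre of the top of the left pin's boss, on the pin's axis (axes of the carrier: z vertical).
- pin_right_boss (a point): Centre of the top of the right pin's boss, likewise.
- trip_switch (a joint): Travel of the trip switch plunger, m: 0 free, 0.006 fully pressed; light spring. Grey housing 28 x 14 mm (along the carrier's x, y), 10 mm high on the deck, with an 8 mm black plunger that stands 7 mm out of it.
- switch_top (a point): Centre of the plunger's top.
- mallet: Mallet, 0.34 kg give or take a third. Origin: centre of the head's lower face. Head: round, along z, 84 mm long, flat black plastic faces 40 mm across at both ends, dark steel between (36 mm). Wooden handle from the head along -x to x = -165 mm, flat-sided, 20 mm wide (y), 24 mm high (z), its middle line 48 mm above the lower face.
- mallet_grip (a point): Point on the handle's middle line, 62 mm from the head's axis, free for fingers when the mallet is in the tray.
- mallet_tail (a point): Point on the handle's middle line, 160 mm from the head's axis.
- tray: Fixed grey tray 250 x 190 mm (x, y), rim 18 mm high, floor 6 mm up. Origin: underside centre. Mallet's place along x at y = -45 mm: square black well (50 mm inside, top edge 28 mm above table) at x = 60 mm for the head; black fork at x = -75 mm for the handle (slot 30 mm wide, bottom 41.5 mm and tips 60 mm above table). Screwdriver and brush, under 35 mm high, lie in two lanes on the +y side.
- mallet_place (a point): Middle of the well's floor: the mallet's origin belongs here, mallet x along tray x (axes of the tray).
- screwdriver: Screwdriver about 170 mm long, lying in the tray lane next to the mallet; leave it alone. Origin: its underside, tool along x.
- brush: Flat brush 165 mm long, lying in the tray's far lane; leave it alone. Origin: its underside, tool along x.
- pin_cup: Small white bowl 48 mm across, 32 mm high, on the table before the carrier's low edge; leave it alone. Origin: middle of its underside.
- oil_bottle: Small bottle 32 mm across, 75 mm high, between tray and carrier; leave it alone. Origin: middle of its underside.
- bracket: Aluminium angle bracket 60 x 35 x 40 mm; leave it alone. Origin: middle of its underside.
- wrench: Wrench 130 mm long, lying on the table; leave it alone. Origin: its underside, tool along x.
- lens_module: Black module 50 x 50 mm with a lens barrel on top, 54 mm high in all; leave it alone. Origin: middle of its underside.
Mind the look-alikes: they are no part of the job. Of the things that look like the mallet, the larger one is meant. Several things look just like the carrier: the one meant starts farthest to the robot's left.

How it is judged:
By the outcome, as a careful person would: the job done as asked, in the order asked, and still so for the second after the job is handed in, with the robot touching nothing.
It also fails if it takes over 58 s, if anything falls off the work surface, if the arm or the gripper's body presses on something with over 40 N, if the wrist force passes 120 N, or if a joint passes its speed limit or range.

### The arm

A 7-joint arm with a two-finger parallel gripper is mounted at the origin on the work surface. World frame = base frame: x ahead of the robot, y to its left, z up, the work surface at z = 0. Lengths are in m, angles in degrees, forces in N, time in s.
With the tool pointing down it reaches from about 0.425 to 0.875 m from the base axis. Payload 4.7 kg.
Tool frame: the origin (TCP) lies at the very end of the fingers, on their centre line; the grasp point (between the pads) lies 19 mm behind it; z points along the fingers, y is the line along which they close (so a half turn about z gives the same grasp; the last joint's range is limited). The gripper opens to 87 mm and grips with 3 to 60 N. Pads are 19 mm wide; open, the fingers measure 117 mm over their backs; the gripper's body (75 mm by 190 mm) begins 51 mm behind the grasp point.
Start: joints at [64.463, 18.392, -4.016, 83.108, 1.295, 78.541, -3.26], TCP at [0.288, -0.583, 0.223] pointing down, gripper open.
Joint ranges: [-163.93, 163.93], [-17.29, 119.83], [-79.2, 71.16], [3.27, 140.29], [-89.18, 269.18], [5.43, 117.66], [-154.24, 154.24]. Speed limits (degrees/s): [147.25, 147.25, 180, 180, 180, 180, 180].

### API

Orientations are given as [roll, pitch, yaw] about the fixed x, y, z axes, in that order (R = Rz(yaw) Ry(pitch) Rx(roll)).
In Python, from cell import get_obs, cams, ticket, finder gives the robot as it stands.
- The arm moves only by the shell command python3 -m creep 'ROWS' [FORCE]. ROWS is text: rows parted by semicolons, each of 5 numbers parted by spaces: the shift along the world's x, y, z in m, then the turn about the world's z in degrees, then the finger opening in m, from 0 to 0.087. A call has 1 to 8 rows; each row shifts and turns the commanded pose from where the row before left it; what a row does not reach is not made up. A row lasts 1/8 s, in which the tool goes at most 62.5 mm and 10.7 degrees, less where a joint would pass 70% of its speed; a pose out of reach is approached as far as the arm can. A call with a gripper value outside its range is refused whole. The fingers move at their own pace and stop on an object; FORCE is the grip in N (left out, the last holds). Time passes only in rows, so rows that do not move let the fingers close. It gives the time, the measured TCP pose, the force, the opening and the grip force at its end, in the units of the state.
- get_obs(): the state, without advancing time (a new reading comes with each control period).
- cams.read_camera(name): name is "scene" or "top" or "wrist"; returns the picture (480x640x3 uint8, red, green, blue); there is no depth.
- cams.calibration(name): a dict with "fx", "fy", "cx", "cy" (pixels), "k1" (the pictures are not rectified: a ray, as slopes to the right and down, at radius r is drawn at 1 + k1 r^2 times it, then the intrinsics apply), "extrinsics" (4x4, takes a point from world to camera coordinates). Camera axes: x right, y down, z forward; pixel columns grow to the right and rows downward; lengths in m; the calibration is good to about 2 mm. A picture is of the moment at which its call begins: read the wrist's pose just before it. calibration takes no time and is no camera call; for the wrist camera it gives the pose at the moment of the call.
- ticket.sign_off(): hands the job in; it is judged then, once.
Trained networks look in the newest picture that a camera, given by its name, has taken for a name from the list of things; names that differ only in an ending like _2 or _b are one class to them, and where a whole thing is asked for, a point or a joint stands for the part that bears it (a point fixed in the world has none). Each returns a list of dicts, best first, with "p" (0 to 1); they miss things now and then, are a little off and sometimes report something else, mostly with a low value. They report only what shows in the picture. A call takes as long as a camera call. They do not tell look-alikes from the thing itself.
- finder.masks_of(name, camera): "mask" (480x640 bool, what is visible of it) and "xy" ([column, row] in pixels, amid what is visible of it).
- finder.tip_of(name, camera): "xy" ([column, row] in pixels: a listed point, or the origin of a listed thing).
The state is a dict: "time_s": time; "qpos": joint angles; "joint_velocities": joint speeds; "effort": joint torques, N m; "tool_pos": TCP position; "tool_rot": TCP orientation; "force": force on the tool from outside, world axes, zero at the start; "wrist_torque": the same for the moment, N m; "grip_width": finger opening in m; "grasp_force": force on a finger pad.
Only numpy, scipy, OpenCV 4.12 (cv2) and the standard library are available. Lean on these libraries where they do the work, as an engineer would, in place of code of your own. Each camera call takes 0.05 s, during which the arm holds its last target. There are 200 camera calls.

## Working session

There is one attempt and no reset: what is moved stays moved. The work goes in short steps, Python scripts to look and compute and a shell command to move; the robot and the scene stay as the last step left them, time stands still between calls to the robot, and variables do not carry over. Pictures are saved under pics/ and viewed, at most 10 in all, crops included, and the job is handed in when it is done.

```bash
ls; mkdir -p pics; cat > h.py <<'E'
import numpy as np, cv2
from cell import get_obs, cams, ticket, finder
def ray(name,xy,cal=None):
    c=cal or cams.calibration(name); E=np.array(c["extrinsics"])
    d=np.array([(xy[0]-c["cx"])/c["fx"],(xy[1]-c["cy"])/c["fy"]]); u=d.copy()
    for _ in range(20): u=d/(1+c["k1"]*(u@u))
    R=E[:3,:3]; o=-R.T@E[:3,3]; v=R.T@np.array([u[0],u[1],1]); return o,v/np.linalg.norm(v)
def atz(r,z): o,v=r; return o+v*(z-o[2])/v[2]
def tri(rs):
    A=np.zeros((3,3));b=np.zeros(3)
    for o,v in rs: P=np.eye(3)-np.outer(v,v);A+=P;b+=P@o
    x=np.linalg.solve(A,b); return x,[round(1000*np.linalg.norm((np.eye(3)-np.outer(v,v))@(x-o)),1) for o,v in rs]
def proj(name,p,cal=None):
    c=cal or cams.calibration(name);E=np.array(c["extrinsics"]);q=E[:3,:3]@p+E[:3,3];u=q[:2]/q[2];u=u*(1+c["k1"]*(u@u))
    return np.array([u[0]*c["fx"]+c["cx"],u[1]*c["fy"]+c["cy"]])
E
python3 - <<'E'
from h import *
np.set_printoptions(precision=3,suppress=True)
o=get_obs();print({k:np.round(v,3) for k,v in o.items()})
for n in ["top","scene","wrist"]:
    im=cams.read_camera(n);cv2.imwrite(f"pics/{n}0.png",im[:,:,::-1])
    r=ray(n,(320,240));print(n,r)
    if n=="wrist":continue
    for t in ["carrier","mallet","tray","mallet_grip","mallet_tail","mallet_place","pin_left_top","pin_right_top","switch_top","pin_left_boss"]:
        print(t,[(np.round(d["xy"]).tolist(),round(d["p"],2)) for d in finder.tip_of(t,n)])
print(get_obs()["time_s"])
E
```

```text
pics
{'time_s': np.float64(0.0), 'qpos': array([64.464, 18.437, -4.017, 83.174,  1.298, 78.543, -3.261]), 'joint_velocities': array([-0.044, -0.001, -0.024, -0.096, -0.047,  0.135,  0.032]), 'effort': array([  0.   , -49.129,  -0.404, -31.253,  -0.064,   0.044,   0.   ]), 'tool_pos': array([ 0.288, -0.582,  0.221]), 'tool_rot': array([-179.891,    0.008,   26.346]), 'force': array([-0.842,  0.109,  0.467]), 'wrist_torque': array([ 0.071,  0.018, -0.019]), 'grasp_force': np.float64(0.0), 'grip_width': np.float64(0.087)}
top (array([ 0.295, -0.057,  1.229]), array([ 0.176, -0.005, -0.984]))
carrier [([222.0, 241.0], 0.83), ([402.0, 344.0], 0.64), ([292.0, 266.0], 0.41)]
mallet [([399.0, 207.0], 0.88), ([418.0, 259.0], 0.72), ([472.0, 219.0], 0.69)]
tray [([389.0, 231.0], 0.62), ([292.0, 266.0], 0.55)]
mallet_grip [([477.0, 199.0], 0.88), ([411.0, 223.0], 0.85), ([193.0, 290.0], 0.15)]
mallet_tail [([476.0, 175.0], 0.86), ([417.0, 261.0], 0.58)]
mallet_place [([402.0, 205.0], 0.91), ([191.0, 286.0], 0.71), ([379.0, 237.0], 0.67), ([402.0, 206.0], 0.52)]
pin_left_top [([393.0, 344.0], 0.
[... 237 characters left out ...]
0.649, -0.567, -0.507]))
carrier [([332.0, 208.0], 0.93), ([456.0, 345.0], 0.92)]
mallet [([226.0, 268.0], 0.58), ([188.0, 231.0], 0.57), ([244.0, 237.0], 0.32), ([270.0, 216.0], 0.28)]
tray [([258.0, 266.0], 0.7)]
mallet_grip [([244.0, 237.0], 0.77), ([162.0, 236.0], 0.57), ([274.0, 261.0], 0.37)]
mallet_tail [([268.0, 220.0], 0.64), ([140.0, 252.0], 0.63)]
mallet_place [([225.0, 269.0], 0.73)]
pin_left_top [([490.0, 304.0], 0.63)]
pin_right_top [([452.0, 283.0], 0.59), ([332.0, 159.0], 0.51)]
switch_top [([467.0, 302.0], 0.57), ([445.0, 295.0], 0.16)]
pin_left_boss [([340.0, 189.0], 0.87), ([483.0, 321.0], 0.57)]
wrist (array([ 0.352, -0.55 ,  0.384]), array([-0.25 , -0.099, -0.963]))
1.15
```

View pics/top0.png

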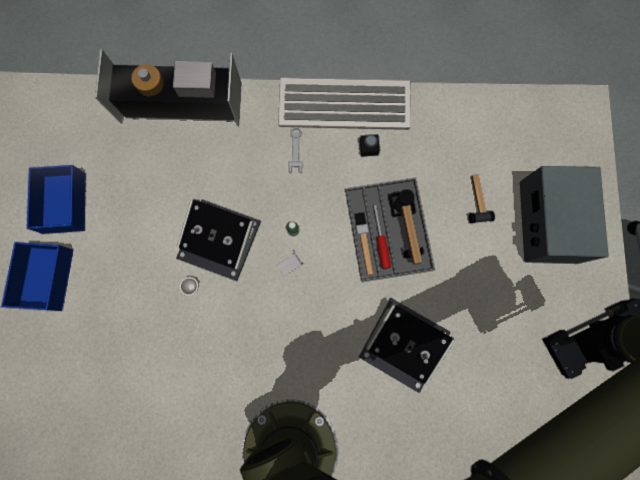

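View pics/scene0.png

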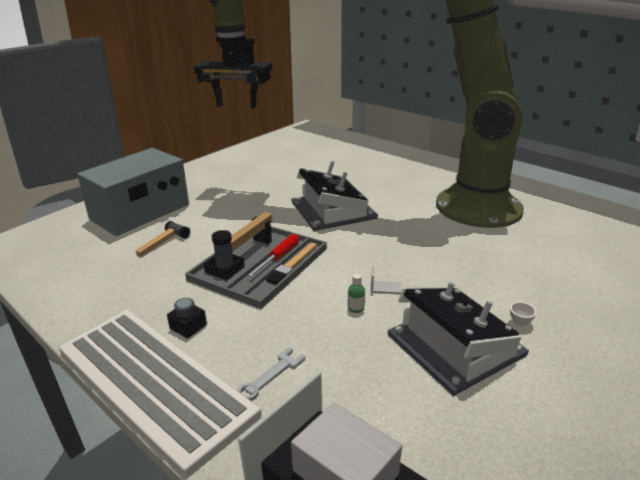

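The top picture shows two carriers at (218,240) and (406,345). The left one, at scene (458,330), is farthest to the robot's left (+y) and has the bowl at its low edge, so it is the one meant. There are also two mallets: a small one on the table at top (478,200), and the large one in the tray with its head at (402,203) and tail at (417,262). The large one is meant.

```bash
python3 - <<'E'
from h import *
np.set_printoptions(precision=4,suppress=True)
t=cv2.imread("pics/top0.png");s=cv2.imread("pics/scene0.png")
a=cv2.resize(t[180:300,160:280],(400,400),interpolation=3);b=cv2.resize(t[170:290,340:460],(400,400),interpolation=3)
cv2.imwrite("pics/crop1.png",np.hstack([a,b]))
P=lambda a,b:print(tri([ray("top",a),ray("scene",b)]))
for n,a,b in [("place/orig",(402,205),(225,269)),("grip",(411,223),(244,237)),("tail",(417,261),(268,220)),("boss L",(196,230),(483,321)),("carr",(222,241),(456,345)),("pinL",(192,230),(490,304)),("pinR",(226,241),(452,283))]:
    print(n,end=' ');P(a,b)
o=get_obs();T=o["tool_pos"];c=cams.calibration("wrist");E=np.array(c["extrinsics"]);print(T,E)
E
```

```text
place/orig (array([ 0.6146, -0.2794,  0.0039]), [np.float64(0.9), np.float64(0.9)])
grip (array([ 0.5525, -0.2895,  0.0511]), [np.float64(3.8), np.float64(3.8)])
tail (array([ 0.459 , -0.3071,  0.0463]), [np.float64(0.0), np.float64(0.0)])
boss L (array([0.5189, 0.2435, 0.0776]), [np.float64(1.7), np.float64(1.7)])
carr (array([ 0.5063,  0.1976, -0.0073]), [np.float64(1.2), np.float64(1.2)])
pinL (array([0.5123, 0.2459, 0.1086]), [np.float64(0.6), np.float64(0.6)])
pinR (array([0.4883, 0.1657, 0.0999]), [np.float64(0.9), np.float64(0.9)])
[ 0.2884 -0.5825  0.2226] [[ 0.4446 -0.8957  0.0005 -0.6493]
 [-0.863  -0.4283  0.268  -0.0347]
 [-0.2399 -0.1196 -0.9634  0.3888]
 [ 0.      0.      0.      1.    ]]
```

View pics/crop1.png

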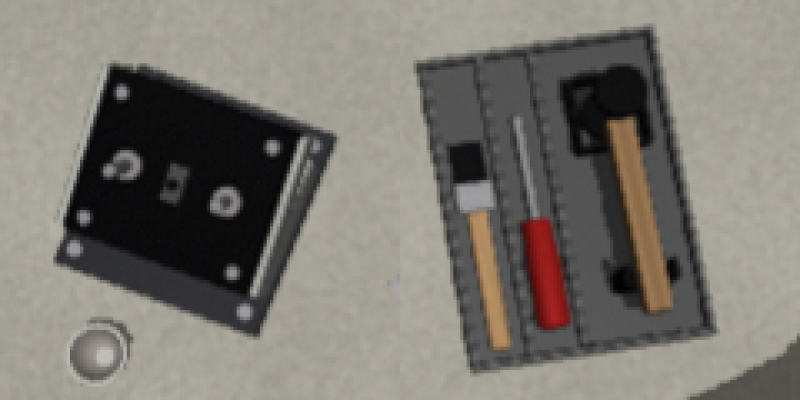

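The crop confirms both. The carrier's pins are at crop (122,165) and (225,203), with the low edge toward the bowl. The large mallet lies in the tray with its head in the well at (620,90) and its handle in the fork at (640,275).

```bash
python3 -m creep '0.039 0.042 0 -2.3 0.05;0.039 0.042 0 -2.3 0.05;0.039 0.042 0 -2.3 0.05;0.039 0.042 0 -2.3 0.05;0.039 0.042 0 -2.3 0.05;0.039 0.042 0 -2.3 0.05;0.03 0.04 0 -2.3 0.05;0 0 0 0 0.05' 60
cat > look.py <<'E'
from h import *
import sys,pickle,os
# look.py tag name... : wrist picture, store rays
tag=sys.argv[1]; c=cams.calibration("wrist"); im=cams.read_camera("wrist");cv2.imwrite(f"pics/{tag}.png",im[:,:,::-1])
o=get_obs();print(np.round(o["tool_pos"],4),np.round(o["tool_rot"],2),np.round(o["force"],2),o["time_s"])
out={}
for n in sys.argv[2:]:
    f=finder.tip_of(n,"wrist");out[n]=[(d["xy"],d["p"],ray("wrist",d["xy"],c)) for d in f]
    print(n,[(np.round(d["xy"],1).tolist(),round(d["p"],2)) for d in f])
pickle.dump((c,out),open(f"{tag}.pkl","wb"))
E
python3 look.py w1 mallet mallet_grip mallet_tail mallet_place tray
```

```text
time_s: 2.15
tool_pos: [0.5558, -0.2843, 0.2227]
tool_rot: [-179.9, -0.1, 10.8]
force: [0.0, -0.7, -0.3]
grip_width: 0.0502
grasp_force: 0.0
[ 0.5538 -0.2879  0.2226] [-1.7997e+02 -2.0000e-02  1.0540e+01] [-0.61 -0.78 -0.8 ] 2.2
mallet [([330.5, 144.7], 0.84), ([511.9, 217.1], 0.72), ([30.5, 167.2], 0.48)]
mallet_grip [([550.6, 174.6], 0.72), ([331.2, 222.9], 0.69)]
mallet_tail [([563.1, 94.3], 0.88)]
mallet_place []
tray [([284.7, 204.9], 0.85)]
```

```bash
python3 -m creep '-0.04 0.03 0 0 0.05;-0.04 0.03 0 0 0.05;0 0 0 0 0.05'
python3 look.py w2 mallet mallet_grip mallet_tail mallet_place tray
python3 - <<'E'
from h import *
import pickle
np.set_printoptions(precision=4,suppress=True)
a=pickle.load(open("w1.pkl","rb"))[1];b=pickle.load(open("w2.pkl","rb"))[1]
for n in a:
  for x in a[n]:
    for y in b[n]: 
      p,r=tri([x[2],y[2]])
      if r[0]<8: print(n,p,r)
E
```

```text
time_s: 2.82
tool_pos: [0.4696, -0.2296, 0.2226]
tool_rot: [180.0, 0.1, 10.2]
force: [1.3, -0.1, 1.4]
grip_width: 0.0499
grasp_force: 0.0
[ 0.4713 -0.2311  0.2231] [ 1.7991e+02 -2.0000e-02  1.0160e+01] [ 0.24 -0.78 -0.32] 2.875
mallet [([408.3, 53.4], 0.88), ([596.4, 132.4], 0.63), ([326.5, 143.7], 0.61)]
mallet_grip [([636.1, 88.6], 0.7), ([417.7, 130.8], 0.58)]
mallet_tail [([413.1, 244.6], 0.64)]
mallet_place []
tray [([359.3, 124.9], 0.68)]
mallet [ 0.6123 -0.2732  0.0103] [np.float64(0.9), np.float64(0.9)]
mallet [ 0.58   -0.4523  0.0182] [np.float64(0.0), np.float64(0.0)]
mallet_grip [ 0.6247 -0.4798  0.0115] [np.float64(0.4), np.float64(0.4)]
mallet_grip [ 0.55   -0.2865  0.051 ] [np.float64(0.2), np.float64(0.2)]
mallet_tail [ 0.5888 -0.1646  0.5835] [np.float64(1.2), np.float64(1.2)]
tray [ 0.5474 -0.2424  0.0019] [np.float64(1.1), np.float64(1.1)]
```

View pics/w2.png

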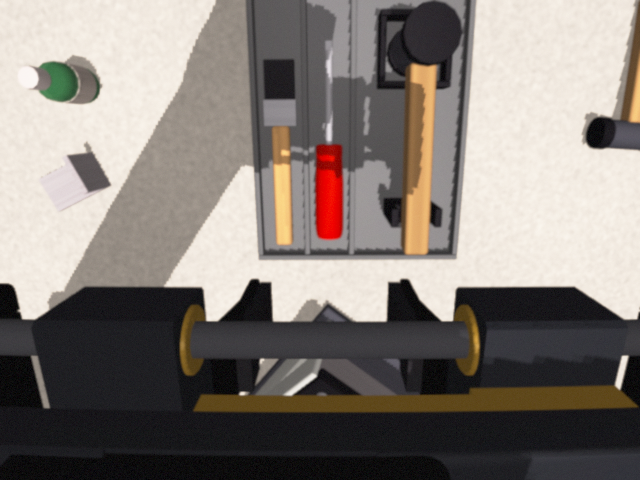

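The wrist view shows the mallet's handle running from (422,65) to (417,252), with the head at (432,33) over the well. The fork is at (412,212) and the small mallet is off to the right.

```bash
python3 - <<'E'
from h import *
import pickle
np.set_printoptions(precision=4,suppress=True)
c=pickle.load(open("w2.pkl","rb"))[0]
m=finder.masks_of("mallet","wrist")
im=cv2.imread("pics/w2.png");h=cv2.cvtColor(im,cv2.COLOR_BGR2HSV)
mk=((h[...,0]>8)&(h[...,0]<25)&(h[...,1]>70)&(h[...,2]>80)).astype(np.uint8);mk[:,:380]=0;mk[:,460:]=0;mk[260:]=0
mid=[]
for r in range(85,240,10):
    x=np.where(mk[r])[0]; mid.append(atz(ray("wrist",(x.mean(),r),c),0.063)); 
mid=np.array(mid);k=np.polyfit(mid[:,0],mid[:,1],1);print("yaw",np.degrees(np.arctan(k[0])),"y at .55",np.polyval(k,.55),"y at .573",np.polyval(k,.573),mid[[0,-1]],len(x))
# tray edges direction: left edge
for q in [(320,250),(461,0),(453,256),(250,0),(262,258)]: print(atz(ray("wrist",q,c),0.018))
E
```

```text
yaw 11.263821784279124 y at .55 -0.28484617159087056 y at .573 -0.2802654189149245 [[ 0.5826 -0.2789  0.063 ]
 [ 0.4683 -0.3013  0.063 ]] 27
[ 0.4279 -0.2281  0.018 ]
[ 0.6598 -0.305   0.018 ]
[ 0.4445 -0.354   0.018 ]
[ 0.6283 -0.1348  0.018 ]
[ 0.4102 -0.1751  0.018 ]
```

```bash
python3 -m creep '0.05 -0.026 0 0.8 0.05;0.0485 -0.0256 0 0 0.05;0 0 -0.05 0 0.05;0 0 -0.05 0 0.05;0 0 0 0 0.05'
```

```text
time_s: 3.8
tool_pos: [0.568, -0.281, 0.1175]
tool_rot: [-179.6, 0.4, 11.0]
force: [0.3, 0.4, 1.0]
grip_width: 0.0499
grasp_force: 0.0
```

```bash
python3 -m creep '0 0 -0.05 0 0.05;0 0 -0.034 0 0.05;0 0 0 0 0.05;0 0 0 0 0.05'
python3 -c "
from h import *
print(get_obs()['tool_pos'],get_obs()['force'])"
```

```text
time_s: 4.3
tool_pos: [0.573, -0.2831, 0.0416]
tool_rot: [179.8, -0.2, 11.0]
force: [0.3, 0.2, 0.9]
grip_width: 0.0502
grasp_force: 0.0
[ 0.57301163 -0.2830841   0.04162652] [0.32742916 0.21274244 0.88938769]
```

```bash
python3 -m creep '0 0 -0.003 0 0.05;0 0 0 0 0;0 0 0 0 0;0 0 0 0 0;0 0 0 0 0;0 0 0 0 0' 60; python3 -m creep '0 0 0 0 0'
```

```text
time_s: 5.05
tool_pos: [0.571, -0.2822, 0.0357]
tool_rot: [180.0, -0.0, 11.0]
force: [-0.2, -0.0, 0.9]
grip_width: 0.0193
grasp_force: 60.0
time_s: 5.18
tool_pos: [0.5709, -0.2822, 0.0356]
tool_rot: [180.0, 0.0, 11.0]
force: [-0.1, -0.3, 1.0]
grip_width: 0.0197
grasp_force: 60.0
```

```bash
python3 -m creep '0 0 0.02 0 0;0 0 0.04 0 0;0 0 0.05 0 0;0 0 0.05 0 0;0 0 0 0 0;0 0 0 0 0'; python3 - <<'E'
from h import *
np.set_printoptions(precision=4,suppress=True)
o=get_obs();print(o["tool_pos"],o["force"],o["wrist_torque"])
s=cams.read_camera("scene");t=cams.read_camera("top")
R=lambda n:[(np.round(d["xy"],1).tolist(),round(d["p"],2)) for d in n]
out={}
for n in ["pin_left_top","pin_right_top","pin_left_boss","pin_right_boss","switch_top","carrier","mallet","mallet_tail","pin_cup"]:
    a=finder.tip_of(n,"scene");b=finder.tip_of(n,"top")
    for x in a:
        for y in b:
            p,r=tri([ray("scene",x["xy"]),ray("top",y["xy"])])
            if r[0]<6: print(n,p,r[0],np.round(x["xy"],1),np.round(y["xy"],1),round(x["p"],2),round(y["p"],2))
c=cv2.resize(s[150:350,130:300][:,:,::-1],None,fx=2.2,fy=2.2);d=cv2.resize(s[270:390,385:530][:,:,::-1],(418,346),interpolation=2)
d=np.vstack([d,np.zeros((440-346,418,3),np.uint8)]);cv2.imwrite("pics/lift.png",np.hstack([c,d]))
print(get_obs()["time_s"])
E
```

```text
time_s: 5.92
tool_pos: [0.57, -0.2817, 0.1946]
tool_rot: [-179.9, 0.1, 11.1]
force: [-1.1, 0.5, -5.1]
grip_width: 0.0194
grasp_force: 60.0
[ 0.57   -0.2817  0.1946] [-1.0905  0.5252 -5.1408] [ 0.0409  0.1376 -0.0045]
pin_left_top [0.5098 0.2444 0.1042] 2.2 [488.3 305.1] [192.4 231.6] 0.71 0.35
pin_right_top [0.487  0.1649 0.0976] 1.9 [452.4 283.6] [226.9 241.5] 0.4 0.48
pin_left_boss [0.5215 0.2453 0.0826] 3.3 [482.7 319.8] [194.2 228.8] 0.77 0.76
pin_left_boss [0.5129 0.2447 0.1116] 4.3 [492.7 302.4] [194.2 228.8] 0.71 0.76
pin_right_boss [0.4917 0.1619 0.0777] 1.3 [446.2 293.7] [228.5 241.6] 0.79 0.77
carrier [ 0.513   0.1958 -0.0003] 2.3 [454.4 343.6] [222.7 237.9] 0.93 0.95
carrier [0.4952 0.1719 0.1056] 0.3 [453.  283.4] [222.7 237.9] 0.55 0.95
mallet [ 0.5859 -0.4597  0.0162] 0.1 [184.2 231.9] [472.5 215.8] 0.87 0.64
pin_cup [ 0.3826  0.2623 -0.0111] 3.4 [516.4 325.7] [192.7 288.1] 0.86 0.66
6.925
```

View pics/lift.png

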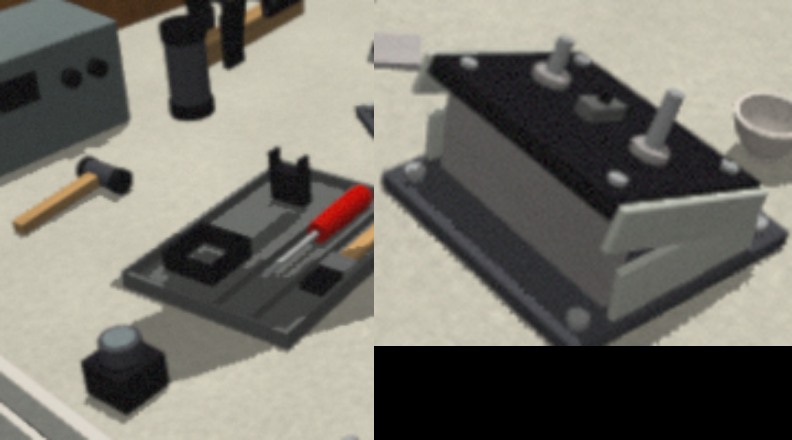

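The left crop shows the mallet clear of the tray. The right crop shows the carrier with the left pin top at (676,95), the right pin top at (566,42) and the switch between them at (602,100). Next I move near the carrier for close wrist views.

```bash
python3 -m creep '-0.02 0.055 0 -3.7 0;-0.02 0.055 0 -3.7 0;-0.02 0.055 0 -3.7 0;-0.02 0.055 0 -3.7 0;-0.02 0.055 0 -3.7 0;-0.02 0.055 0 -3.7 0;-0.02 0.055 0 -3.7 0;-0.02 0.055 0 -3.6 0'; python3 -m creep '0 0 0 0 0;0 0 0 0 0'
N="pin_left_top pin_right_top pin_left_boss pin_right_boss switch_top carrier mallet"
python3 look.py c1 $N
python3 -m creep '-0.005 0.045 0 0 0;-0.005 0.045 0 0 0;0 0 0 0 0;0 0 0 0 0'
python3 look.py c2 $N
python3 - <<'E'
from h import *
import pickle
np.set_printoptions(precision=4,suppress=True)
a=pickle.load(open("c1.pkl","rb"))[1];b=pickle.load(open("c2.pkl","rb"))[1]
for n in a:
  for x in a[n]:
    for y in b[n]: 
      p,r=tri([x[2],y[2]])
      if r[0]<5: print(n,p,r[0],round(x[1],2),round(y[1],2))
E
```

```text
time_s: 7.92
tool_pos: [0.4102, 0.1598, 0.1961]
tool_rot: [-180.0, -0.1, -18.6]
force: [2.2, 1.0, -4.3]
grip_width: 0.0193
grasp_force: 60.0
time_s: 8.18
tool_pos: [0.4111, 0.1576, 0.1959]
tool_rot: [180.0, -0.1, -18.4]
force: [-0.2, -0.5, -3.9]
grip_width: 0.0193
grasp_force: 60.0
[0.4113 0.1569 0.1957] [ 1.7997e+02 -4.0000e-02 -1.8510e+01] [ 0.69 -1.34 -4.64] 8.225
pin_left_top [([136.2, 137.4], 0.75)]
pin_right_top [([268.3, 136.2], 0.57)]
pin_left_boss [([156.1, 120.7], 0.85)]
pin_right_boss [([276.8, 121.2], 0.68), ([472.4, 120.2], 0.21)]
switch_top [([213.6, 125.5], 0.75)]
carrier [([240.8, 124.5], 0.73)]
mallet [([328.4, 188.7], 0.96)]
time_s: 9.07
tool_pos: [0.4011, 0.2472, 0.1954]
tool_rot: [180.0, 0.0, -18.5]
force: [0.8, -0.7, -3.6]
grip_width: 0.0195
grasp_force: 60.0
[0.4013 0.2466 0.1953] [ 1.7994e+02  1.0000e-02 -1.8540e+01] [-0.08 -0.2  -4.31] 9.125
pin_left_top [([272.4, 72.6], 0.8)]
pin_right_top [([404.8, 69.1], 0.56)]
pin_left_boss [([279.1, 61.6], 0.6), ([331.5, 360.6], 0.41)]
pin_right_boss [([403.4, 58.8], 0.81)]
switch_top [([345.9, 61.8], 0.48)]
carrier [([339.4, 76.1], 0.87)]
mallet [([328.2, 187.6], 0.73), ([406.1, 69.6], 0.45)]
pin_left_top [0.5091 0.2451 0.1114] 1.3 0.75 0.8
pin_right_top [0.4861 0.1712 0.1036] 0.3 0.57 0.56
pin_left_boss [0.5186 0.2413 0.0814] 1.2 0.85 0.6
pin_right_boss [0.4939 0.1657 0.0814] 0.3 0.68 0.81
switch_top [0.5025 0.2023 0.0965] 0.6 0.75 0.48
carrier [0.5046 0.2032 0.0088] 0.1 0.73 0.87
```

View pics/c2.png

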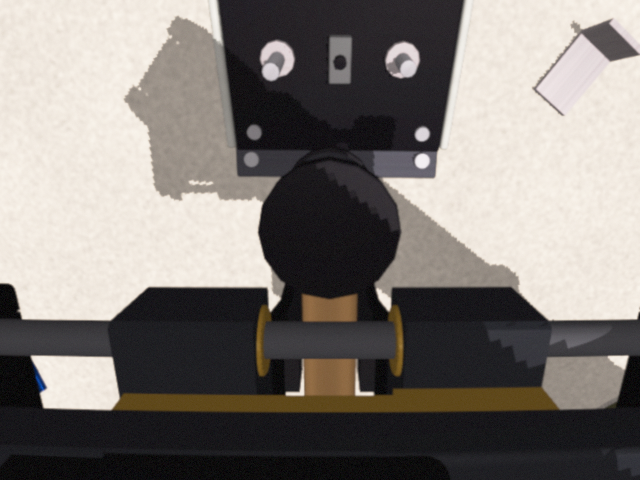

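The wrist view shows the head top centred at (329,229), the carrier square with the tool, pin tops at (271,72) and (406,68), and the switch at (340,62).

```bash
python3 - <<'E'
from h import *
import pickle
np.set_printoptions(precision=4,suppress=True)
for t,T in (("c1",[.411,.157,.1957]),("c2",[.4013,.2467,.1954])):
    c=pickle.load(open(t+".pkl","rb"))[0]
    im=cv2.imread(f"pics/{t}.png",0)
    th=np.radians(-18.5);ax=np.array([np.cos(th),np.sin(th)])
    for q in [(329,229),(259,229),(400,229),(328.3,188)]:
        p=atz(ray("wrist",q,c),T[2]+.0543)-T;print(t,q,p[:2]@ax,p[:2]@[-ax[1],ax[0]])
    p=atz(ray("wrist",(328.3,188),c),T[2]-.0297)-T;print("origin",p[:2]@ax,p[:2]@[-ax[1],ax[0]])
    for n,P in (("L",[.5092,.2447,.1088]),("R",[.4866,.1679,.1013]),("bL",[.5189,.2415,.0806]),("bR",[.4937,.1655,.0806])): print(n,proj("wrist",np.array(P),c))
E
```

```text
c1 (329, 229) 0.04436677386511335 0.00013619206972863805
c1 (259, 229) 0.04432564173608638 0.01931503588427498
c1 (400, 229) 0.04441730040804647 -0.019324573693493795
c1 (328.3, 188) 0.05561798519926511 0.0003506179195158811
origin 0.04361951395587686 0.00042454496870110783
L [139.8157 138.8373]
R [273.3343 133.0421]
bL [157.0625 121.9577]
bR [277.1792 121.0185]
c2 (329, 229) 0.04422569374738883 -5.233501646450568e-05
c2 (259, 229) 0.04420623699599299 0.01907801818355053
c2 (400, 229) 0.0442542098705558 -0.01946574651941172
c2 (328.3, 188) 0.0554515045428747 0.00014962406178701745
origin 0.04333015979448682 0.0002139998208431325
L [272.5882  70.5516]
R [409.4088  67.4442]
bL [277.9665  59.5997]
bR [403.7387  59.6304]
```

```bash
python3 -m creep '0.035 0.005 0 0 0;0.036 0.005 0 0 0;0 0 -0.025 0 0;0 0 -0.02 0 0;0 0 0 0 0;0 0 0 0 0'; python3 -c "
from h import *
o=get_obs();print(o['tool_pos'],o['force'])"
```

```text
time_s: 10.22
tool_pos: [0.4725, 0.2581, 0.1514]
tool_rot: [-180.0, -0.1, -18.5]
force: [-0.2, 0.4, -4.2]
grip_width: 0.0194
grasp_force: 60.0
[0.47247513 0.25807552 0.15144108] [-0.2009144   0.4070274  -4.16194966]
```

```bash
python3 -m creep '0.0007 -0.0002 -0.0019 0 0;0.0007 -0.0002 -0.0019 0 0;0.0007 -0.0002 -0.0019 0 0;0.0007 -0.0002 -0.0019 0 0;0 0 0 0 0'; python3 -m creep '0.0007 -0.0002 -0.0019 0 0;0.0007 -0.0002 -0.0019 0 0;0.0007 -0.0002 -0.0019 0 0;0 0 0 0 0'
```

```text
time_s: 10.85
tool_pos: [0.4747, 0.2571, 0.1431]
tool_rot: [180.0, 0.0, -18.5]
force: [-0.2, -0.5, -2.6]
grip_width: 0.0199
grasp_force: 60.0
time_s: 11.35
tool_pos: [0.4768, 0.2564, 0.1371]
tool_rot: [180.0, 0.0, -18.5]
force: [-0.7, -0.2, -1.1]
grip_width: 0.0197
grasp_force: 60.0
```

```bash
D='0.0007 -0.0002 -0.0019 0 0'; python3 -m creep '0.0007 -0.0002 -0.0019 0 0;0.0007 -0.0002 -0.0019 0 0;0 0 0 0 0' | head -4|tail -3; for i in 1 2; do python3 -m creep '0.0007 -0.0002 -0.0019 0 0;0 0 0 0 0'|head -4|tail -3; done
```

```text
tool_pos: [0.4784, 0.2561, 0.1333]
tool_rot: [-180.0, -0.0, -18.5]
force: [-1.8, -0.7, -2.9]
tool_pos: [0.479, 0.2559, 0.1314]
tool_rot: [180.0, 0.0, -18.5]
force: [-1.6, 0.3, -1.4]
tool_pos: [0.4797, 0.2556, 0.1295]
tool_rot: [180.0, 0.0, -18.5]
force: [-0.7, -0.0, -1.2]
```

```bash
python3 -m creep '0.0007 -0.0002 -0.0019 0 0;0 0 0 0 0'|grep -E "pos|force: \["; python3 -m creep '0.0007 -0.0002 -0.0019 0 0;0 0 0 0 0'|grep -E "pos|force: \["
```

```text
tool_pos: [0.4804, 0.2554, 0.1276]
force: [-0.6, -0.1, -1.8]
tool_pos: [0.481, 0.2553, 0.1259]
force: [-1.8, -0.5, -1.1]
```

```bash
python3 -m creep '0.0007 -0.0002 -0.0019 0 0;0 0 0 0 0'|grep -E "pos|force: \["; python3 -m creep '0.0007 -0.0002 -0.0019 0 0;0 0 0 0 0'|grep -E "pos|force: \["
```

```text
tool_pos: [0.4815, 0.2553, 0.1243]
force: [-3.6, -1.3, 5.1]
tool_pos: [0.482, 0.2552, 0.1227]
force: [-6.0, -0.8, 7.2]
```

```bash
python3 -m creep '0.0004 -0.0001 -0.0011 0 0;0 0 0 0 0'|grep -E "pos|force: \["; python3 -m creep '0 0 0 0 0'|grep -E "pos|force: \["
```

```text
tool_pos: [0.4822, 0.2552, 0.1219]
force: [-7.2, -2.0, 9.2]
tool_pos: [0.4822, 0.2552, 0.1219]
force: [-6.7, -0.9, 8.5]
```

```bash
python3 -m creep '0.0005 -0.0001 -0.0015 0 0;0 0 0 0 0'|grep -E "pos|force: \["; python3 -m creep '0 0 0 0 0'|grep -E "pos|force: \["
```

```text
tool_pos: [0.4826, 0.2552, 0.1207]
force: [-8.1, -1.1, 11.4]
tool_pos: [0.4826, 0.2552, 0.1207]
force: [-8.6, -1.5, 11.3]
```

```bash
python3 -m creep '-0.001 0.0003 0.0028 0 0;-0.001 0.0003 0.0028 0 0;0 0 0.02 0 0;0 0 0.02 0 0;0 0 0 0 0;0 0 0 0 0'; python3 look.py d1 pin_left_top pin_right_top mallet pin_right_boss
```

```text
time_s: 14.72
tool_pos: [0.4814, 0.2551, 0.1651]
tool_rot: [180.0, -0.0, -18.5]
force: [0.1, -0.3, -4.4]
grip_width: 0.0195
grasp_force: 60.0
[0.481  0.255  0.1647] [ 1.7996e+02  3.0000e-02 -1.8460e+01] [-0.49 -0.38 -4.45] 14.775
pin_left_top []
pin_right_top [([466.6, 203.0], 0.61)]
mallet [([329.9, 189.9], 0.79)]
pin_right_boss [([459.9, 183.1], 0.82)]
```

View pics/d1.png

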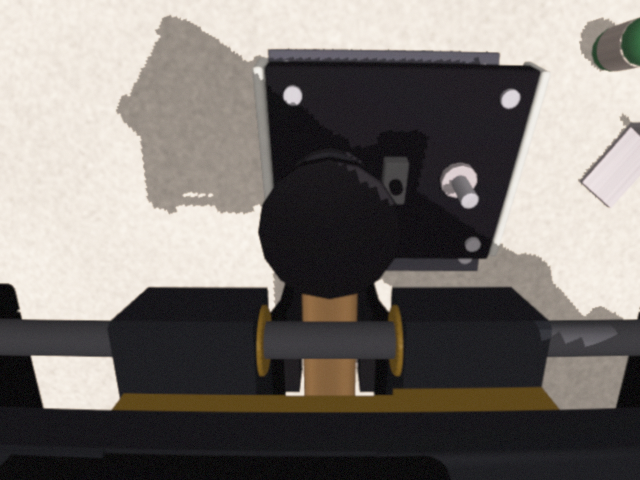

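The head still sits at (329,229), so there was no slip in the grip. The right pin top is at (469,199). Now the right pin.

```bash
python3 -m creep '-0.017 -0.037 0 0 0;-0.018 -0.036 0 0 0;0 0 -0.012 0 0;0 0 -0.01 0 0;0 0 0 0 0;0 0 0 0 0'; python3 -m creep '0.0007 -0.0002 -0.0019 0 0;0.0007 -0.0002 -0.0019 0 0;0.0007 -0.0002 -0.0019 0 0;0.0007 -0.0002 -0.0019 0 0;0 0 0 0 0'|grep -E "pos|force: \["; python3 -m creep '0.0007 -0.0002 -0.0019 0 0;0.0007 -0.0002 -0.0019 0 0;0 0 0 0 0'|grep -E "pos|force: \["
```

```text
time_s: 15.72
tool_pos: [0.4464, 0.1834, 0.1431]
tool_rot: [-180.0, 0.0, -18.4]
force: [-0.9, -0.3, -3.9]
grip_width: 0.0193
grasp_force: 60.0
tool_pos: [0.4491, 0.1814, 0.1353]
force: [-0.7, -0.7, -4.8]
tool_pos: [0.4505, 0.1812, 0.1318]
force: [-1.2, 0.5, -1.7]
```

```bash
python3 -m creep '0.0007 -0.0002 -0.0019 0 0;0.0007 -0.0002 -0.0019 0 0;0 0 0 0 0'|grep -E "pos|force: \["; python3 -m creep '0.0007 -0.0002 -0.0019 0 0;0 0 0 0 0'|grep -E "pos|force: \[";python3 -m creep '0.0007 -0.0002 -0.0019 0 0;0 0 0 0 0'|grep -E "pos|force: \["
```

```text
tool_pos: [0.452, 0.1807, 0.1277]
force: [-1.6, -0.7, -1.5]
tool_pos: [0.4528, 0.1804, 0.1259]
force: [-1.1, 0.3, -1.1]
tool_pos: [0.4534, 0.1802, 0.124]
force: [-0.4, 0.7, 0.1]
```

```bash
python3 -m creep '0.0007 -0.0002 -0.0019 0 0;0 0 0 0 0'|grep -E "pos|force: \["; python3 -m creep '0.0007 -0.0002 -0.0019 0 0;0 0 0 0 0'|grep -E "pos|force: \["
```

```text
tool_pos: [0.4541, 0.18, 0.1221]
force: [-1.2, -1.0, -1.3]
tool_pos: [0.4547, 0.1799, 0.1202]
force: [-2.3, -0.2, -0.1]
```

```bash
python3 -m creep '0.0007 -0.0002 -0.0019 0 0;0 0 0 0 0'|grep -E "pos|force: \["; python3 -m creep '0.0003 -0.0001 -0.0009 0 0;0 0 0 0 0'|grep -E "pos|force: \["
```

```text
tool_pos: [0.4553, 0.1799, 0.1186]
force: [-4.0, 0.3, 3.9]
tool_pos: [0.4555, 0.1798, 0.1178]
force: [-4.7, 0.2, 5.6]
```

```bash
python3 -m creep '0.0004 -0.0001 -0.0011 0 0;0 0 0 0 0'|grep -E "pos|force: \["; python3 -m creep '0 0 0 0 0'|grep -E "pos|force: \["; python3 -m creep '0.0004 -0.0001 -0.0011 0 0;0 0 0 0 0'|grep -E "pos|force: \["; python3 -m creep '0 0 0 0 0'|grep -E "pos|force: \["
```

```text
tool_pos: [0.4557, 0.1798, 0.1169]
force: [-6.2, 0.1, 7.5]
tool_pos: [0.4558, 0.1798, 0.1169]
force: [-5.6, -0.4, 7.4]
tool_pos: [0.456, 0.1798, 0.116]
force: [-6.6, 0.4, 9.7]
tool_pos: [0.456, 0.1797, 0.116]
force: [-7.4, 0.1, 8.0]
```

```bash
python3 -m creep '0.0005 -0.0001 -0.0014 0 0;0 0 0 0 0'|grep -E "pos|force: \["; python3 -m creep '0 0 0 0 0'|grep -E "pos|force: \["
```

```text
tool_pos: [0.4564, 0.1797, 0.1149]
force: [-7.2, -0.8, 11.0]
tool_pos: [0.4564, 0.1797, 0.1149]
force: [-8.8, 1.2, 10.3]
```

```bash
python3 -m creep '-0.001 0.0003 0.0028 0 0;-0.001 0.0003 0.0028 0 0;0 0 0.025 0 0;0 0 0.025 0 0;0 0 0.025 0 0;0 0 0 0 0'; python3 -m creep '0.0146 -0.0578 0 3.7 0;0.0146 -0.0578 0 3.7 0;0.0146 -0.0578 0 3.7 0;0.0146 -0.0578 0 3.7 0;0.0146 -0.0578 0 3.7 0;0.0146 -0.0578 0 3.7 0;0.0146 -0.0578 0 3.7 0;0.0146 -0.0578 0 3.6 0'; python3 -m creep '0 0 0 0 0;0 0 0 0 0;0 0 0 0 0'
python3 look.py e1 mallet mallet_place tray
python3 - <<'E'
from h import *
s=cams.read_camera("scene")[:,:,::-1]
cv2.imwrite("pics/back.png",np.hstack([cv2.resize(s[150:350,130:330],(400,400)),cv2.resize(s[260:380,390:510],(400,400),interpolation=2)]))
for n in ["pin_left_top","pin_right_top"]:
  for a in finder.tip_of(n,"scene"): print(n,np.round(a["xy"],1),round(a["p"],2))
n=np.array([-.3245,.108,.94])
for b in ([.5189,.2415,.0806],[.4937,.1655,.0806]):
  for h in (0,4,8,12,16,20): print(h,proj("scene",np.array(b)+n*h/1000))
E
```

```text
time_s: 20.48
tool_pos: [0.4565, 0.1801, 0.1957]
tool_rot: [-179.9, -0.2, -18.5]
force: [-1.1, 0.0, -4.0]
grip_width: 0.0195
grasp_force: 60.0
time_s: 21.48
tool_pos: [0.5713, -0.2843, 0.1918]
tool_rot: [-179.9, 0.1, 11.2]
force: [1.2, 0.3, -3.0]
grip_width: 0.0199
grasp_force: 60.0
time_s: 21.85
tool_pos: [0.5719, -0.2805, 0.1936]
tool_rot: [-179.9, 0.0, 11.2]
force: [0.6, 0.6, -3.9]
grip_width: 0.0198
grasp_force: 60.0
[ 0.572  -0.2806  0.1941] [-1.7997e+02  2.0000e-02  1.1190e+01] [ 0.4  -0.03 -3.24] 21.9
mallet [([524.8, 238.0], 0.87), ([330.2, 188.7], 0.7)]
mallet_place []
tray [([5.1, 276.7], 0.23)]
pin_left_top [485.1 313. ] 0.56
pin_left_top [270.3 376.2] 0.53
pin_left_top [349.  174.7] 0.52
pin_left_top [448.7 291.3] 0.17
pin_right_top [333.4 160.9] 0.6
pin_right_top [445.3 292.8] 0.4
0 [483.22726339 319.06025403]
4 [484.20409645 316.90177172]
8 [485.18328262 314.73588056]
12 [486.16481468 312.56257517]
16 [487.14868511 310.38185056]
20 [488.13488616 308.1937021 ]
0 [448.47715018 293.71752842]
4 [449.33670323 291.6566005 ]
8 [450.19827639 289.58924301]
12 [451.06186488 287.51545306]
16 [451.92746377 285.43522804]
20 [452.79506793 283.34856567]
```

View pics/back.png

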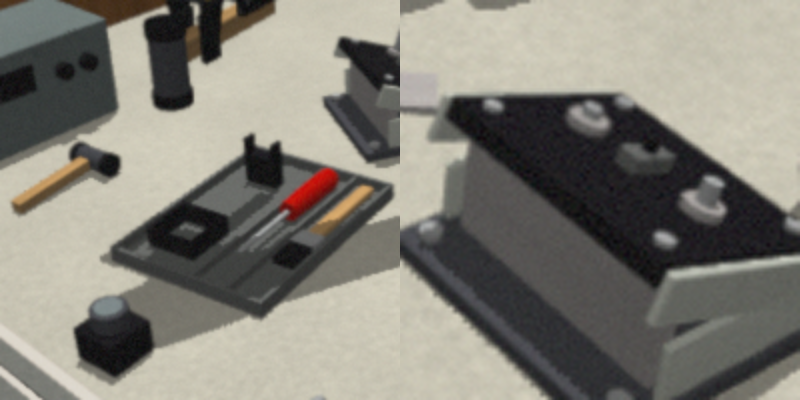

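View pics/e1.png

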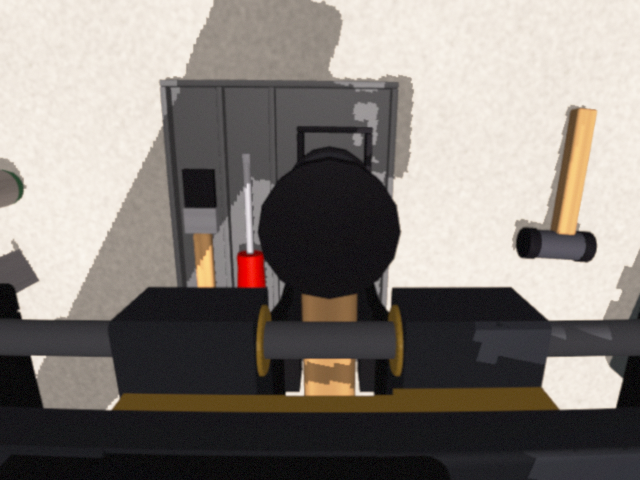

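The left picture shows the mallet over its tray with well and fork free, and both pins driven: the left one stands about 10 mm above its boss and the right one about 3–4 mm. The wrist picture shows the head at (329,229) over the well, whose edge is at (335,130).

```bash
python3 -m creep '-0.001 -0.0012 -0.03 -0.2 0;0 0 -0.045 0 0;0 0 -0.035 0 0;0 0 -0.01 0 0;0 0 0 0 0;0 0 0 0 0;0 0 0 0 0'; python3 -m creep '0 0 0 0 0'
```

```text
time_s: 23.08
tool_pos: [0.5719, -0.2843, 0.0763]
tool_rot: [179.9, -0.1, 10.8]
force: [-0.1, 0.0, -4.0]
grip_width: 0.0197
grasp_force: 60.0
time_s: 23.2
tool_pos: [0.5713, -0.284, 0.0755]
tool_rot: [179.9, -0.1, 10.8]
force: [0.0, -0.8, -3.5]
grip_width: 0.0195
grasp_force: 60.0
```

```bash
python3 -m creep '0 0.0015 -0.005 0.2 0;0 0 -0.01 0 0;0 0 -0.01 0 0;0 0 0 0 0;0 0 0 0 0'; python3 -m creep '0 0 -0.005 0 0;0 0 -0.005 0 0;0 0 0 0 0'; python3 -m creep '0 0 -0.002 0 0;0 0 -0.001 0 0;0 0 0 0 0;0 0 0 0 0'
```

```text
time_s: 23.82
tool_pos: [0.5709, -0.2822, 0.0494]
tool_rot: [-180.0, 0.0, 11.0]
force: [-0.2, -0.1, -4.2]
grip_width: 0.0192
grasp_force: 60.0
time_s: 24.2
tool_pos: [0.5703, -0.282, 0.0388]
tool_rot: [-180.0, 0.1, 11.0]
force: [0.2, 0.4, -3.3]
grip_width: 0.0196
grasp_force: 60.0
time_s: 24.7
tool_pos: [0.5709, -0.2823, 0.0366]
tool_rot: [180.0, -0.0, 11.0]
force: [-0.6, -0.2, -3.2]
grip_width: 0.0192
grasp_force: 60.0
```

Within 1 mm of the floor, so I lower the last bit, release to 50 mm and withdraw.

```bash
python3 -m creep '0 0 -0.001 0 0;0 0 0 0 0;0 0 0 0 0'|grep -E "pos|force"; python3 -m creep '0 0 0 0 0.025;0 0 0 0 0.05;0 0 0 0 0.05;0 0 0 0 0.05;0 0 0 0 0.05' 20; python3 -m creep '0 0 0.02 0 0.05;0 0 0.04 0 0.05;0 0 0.05 0 0.05;-0.03 0 0.04 0 0.05;-0.05 0.02 0 0 0.05;0 0 0 0 0.05;0 0 0 0 0.05'
python3 look.py f1 mallet mallet_grip mallet_tail
python3 - <<'E'
from h import *
s=cams.read_camera("scene")[:,:,::-1];w=cv2.imread("pics/f1.png")
cv2.imwrite("pics/end.png",np.hstack([cv2.resize(s[150:350,130:330],(400,400)),cv2.resize(w[:400,200:600],(400,400))]))
E
```

```text
tool_pos: [0.571, -0.2823, 0.0357]
force: [-0.8, -0.5, -2.6]
grasp_force: 60.0
time_s: 25.7
tool_pos: [0.5709, -0.2822, 0.0355]
tool_rot: [180.0, -0.0, 11.0]
force: [-0.7, -0.3, 0.6]
grip_width: 0.0488
grasp_force: 0.0
time_s: 26.58
tool_pos: [0.4916, -0.2626, 0.187]
tool_rot: [179.9, -0.1, 11.0]
force: [0.5, -0.2, -0.2]
grip_width: 0.0503
grasp_force: 0.0
[ 0.492  -0.2626  0.1867] [ 1.7991e+02 -1.1000e-01  1.1060e+01] [-0.87 -0.31 -0.36] 26.625
mallet [([575.1, 154.8], 0.94), ([373.0, 71.1], 0.71), ([20.6, 104.1], 0.24)]
mallet_grip [([624.3, 110.7], 0.83), ([378.9, 152.9], 0.58), ([19.2, 102.2], 0.43)]
mallet_tail [([370.5, 278.0], 0.65)]
```

View pics/end.png

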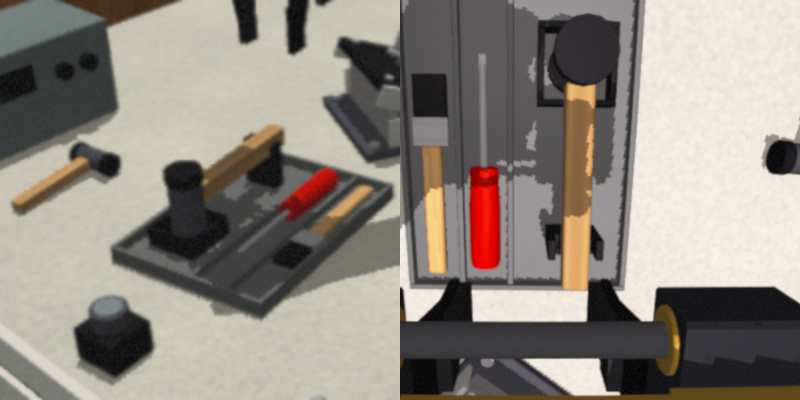

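The mallet stands in its well at (585,55) with its handle in the fork at (575,240). The robot is clear and the other tools have not moved.

```bash
python3 -c "
from cell import ticket
print(ticket.sign_off())"
```

```text
the job is handed in; nothing more can be done
None
```

I pressed both pins onto their seats with about 17 N along the pin axis (an estimated 2–3.5 mm of seat travel), put the mallet back in its well and fork and let go, and handed the job in at about 27 s; the sign-off gave no verdict.

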